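Press the touch-latch lid, catch it, and put the case away

TASK

Press on the round pad of the blue box's flush lid, by feel and without leaning hard on it, until the touch latch clicks, and keep a closed finger on the lid as it springs so that it comes up slowly under your hand instead of flying open. Then fold the lid all the way back until it stays, and lay the orange case flat and right way up in the tray of the box, leaving the other things on the bench alone.

Things in the scene. Friction and masses are not known exactly. Their poses are not given: they have to be found in the camera images.
- bench_box: Blue sheet-metal box, 210 mm (its x) by 200 mm (its y) by 70 mm high, fixed to the bench; origin at the centre of its underside, z up; its front (two rivets) faces its -x, the lid's hinge is at its +x side. Walls 9 mm thick. Inside, from the front: a 36 mm long latch bay, a 4 mm cross wall 45 mm high, then the tray.
- lid (a joint): Angle of the aluminium lid, rad: 0 shut and latched, flush; grows as the front edge rises; 1.75 folded back on its stop; slightly negative while pressed in. Once clicked, a spring drives it up (about 4 N at the pad, fading) to about 0.9 rad, where it rests; let go well before 0.6 rad it flies. Push it on by hand with 1 to 2 N; let go before 1.6 rad it sinks back, beyond it stays.
- lid_pad (a point): Centre of the round press pad (30 mm, black rim, orange middle) on the lid's top face, 160 mm from the hinge; z axis = normal of that face; moves with the lid. Pressed here, the latch clicks after 6 to 11 mm (unseen, varies): the force peaks near 10 N (felt as up to 18 N if quick), drops, and 2.5 mm further is a hard stop. Less leaves it latched; over 40 N harms it.
- lid_hinge (a point): Middle of the hinge line, level with the box's top, 90 mm towards the box's +x from its centre; fixed to the box, with its axes; the hinge runs along y. A point of the lid's top face at radius r from the hinge lies at x = -r cos(lid), z = r sin(lid) in this frame.
- lid_edge (a point): Middle of the lid's free (front) edge, on its top face, 184 mm from the hinge; moves with the lid. The lid is 179 mm wide, 8 mm thick, 0.35 kg. On its underside, 14 to 27 mm back from here, hangs a 14 mm wide steel striker that reaches 37 mm below the top face.
- tray (a point): Centre of the tray's floor, 7 mm above the bench, axes of the box. The tray is free for 152 mm along x and 182 mm along y; walls 70 mm high (cross wall to the latch bay 45 mm). The folded lid stands at its +x side, 70 mm from this point, and rises 180 mm above the box.
- orange_case: Shut orange plastic case with square sides, 105 mm along its y, 42 mm wide along its x (50 mm over the small tab at its -x side), 36 mm high, 0.09 kg; origin at the centre of its underside, z up. Gripped across its 42 mm width it should lie in the tray with its length along the tray's x so that the hand clears the lid.
- alcohol_bottle: Bystander: white round bottle with a red label band, 64 mm across, 132 mm high, origin at the centre of its underside.
- driver_yellow: Bystander: yellow screwdriver, 26 x 174 x 24 mm, long along its y, origin at its middle, underside.
- flux_jar: Bystander: small jar with a red lid, 44 mm across, 34 mm high, origin at the centre of its underside.
- pliers: Bystander: long-nose pliers with red handles, 55 x 164 x 12 mm, long along its y, origin at its middle, underside.

How it is judged:
By the outcome, as a careful person would: the job done as asked, in the order asked, and still so for the second after the job is handed in, with the robot touching nothing.
It also fails if it takes over 72 s, if anything falls off the work surface, if the arm or the gripper's body presses on something with over 40 N, if the wrist force passes 120 N, or if a joint passes its speed limit or range.

ROBOT

A 7-joint arm with a two-finger parallel gripper is mounted at the origin on a cart in front of the work surface, level with it; the furniture and walls round the work are solid. World frame = base frame: x ahead of the robot, y to its left, z up, the work surface at z = 0. Lengths are in m, angles in rad, forces in N, time in s.
With the tool pointing down it reaches from about 0.425 to 0.95 m from the base axis. Payload 4.7 kg.
Tool frame: the origin (TCP) lies at the very end of the fingers, on their centre line; the grasp point (between the pads) lies 19 mm behind it (arm.pinch_z is the distance from the TCP to the grasp point, in m); z points along the fingers, y is the line along which they close (so a half turn about z gives the same grasp; the last joint's range is limited). The gripper opens to 87 mm and grips with 3 to 60 N. Pads are 19 mm wide; open, the fingers measure 117 mm over their backs; the gripper's body (75 mm by 190 mm) begins 51 mm behind the grasp point.
Start: joints at [1.103, 0.469, -0.049, 1.532, 0.024, 1.141, -0.082], TCP at [0.287, -0.611, 0.223] pointing down, gripper open.
Joint ranges: [-2.59, 2.59], [-0.33, 1.99], [-1.39, 1.29], [0.1, 2.45], [-1.04, 4.18], [0.21, 1.99], [-2.66, 2.66]. Speed limits (rad/s): [2.57, 2.57, 3.14, 3.14, 3.14, 3.14, 3.14].

INTERFACE

Orientations are given as a unit quaternion [w, x, y, z].
In Python, from workcell import arm gives the robot as it stands.
- The arm moves only by the shell command python3 -m crank 'ROWS' [FORCE]. ROWS is JSON, a list of rows, each a list of 3 entries, a list of its own where there are three numbers: the shift along the tool's x, y, z each as a share of 20 cm, from -1 to 1, then the turn, a rotation vector about the tool's x, y, z each as a share of 90 degrees, from -1 to 1, then the finger opening in mm, from 0 to 87. In form: [[[tx, ty, tz], [wx, wy, wz], gripper], ...]. A call has 1 to 8 rows; each row is the pose to reach, as a shift and turn from the pose commanded when the call began, along the tool's axes at that moment; what a row does not reach only later rows make up. A row lasts 1/12 s, in which the tool goes at most 41.7 mm and 7.16 degrees, less where a joint would pass 70% of its speed; a pose out of reach is approached as far as the arm can. A call with a number of a shift or a turn outside -1 to 1 is refused whole. A call with a gripper value outside its range is refused whole. The fingers move at their own pace and stop on an object; FORCE is the grip in N (left out, the last holds). Time passes only in rows, so rows that repeat a pose let the fingers close. It gives the time, the measured TCP pose, the force, the opening and the grip force at its end, in the units of the state.
- arm.sense(): the state, without advancing time (a new reading comes with each control period).
- arm.read_camera(name): name is "side" or "top" or "wrist"; returns (picture, depth): 420x560x3 uint8, blue, green, red; 420x560 float32, m along the optical axis (not along the pixel's ray), 0 where there is no reading.
- arm.camera_params(name): a dict with "K" (3x3 intrinsics, pixels), "R" (3x3) and "t" (3): a world point X has camera coordinates R X + t. Camera axes: x right, y down, z forward; pixel columns grow to the right and rows downward; lengths in m; the calibration is good to about 2 mm. A picture is of the moment at which its call begins: read the wrist's pose just before it. camera_params takes no time and is no camera call; for the wrist camera it gives the pose at the moment of the call.
- arm.job_done(): hands the job in; it is judged then, once.
The state is a dict: "time_s": time; "joint_positions": joint angles; "qd": joint speeds; "tau": joint torques, N m; "tool_pos": TCP position; "orientation": TCP orientation; "contact_force": force on the tool from outside, world axes, zero at the start; "torque": the same for the moment, N m; "opening": finger opening in m; "grasp_force": force on a finger pad.
Only numpy, scipy, OpenCV 4.12 (cv2) and the standard library are available. Lean on these libraries where they do the work, as an engineer would, in place of code of your own. Each camera call takes 0.05 s, during which the arm holds its last target. There are 200 camera calls.

## Working session

There is one attempt and no reset: what is moved stays moved. The work goes in short steps, Python scripts to look and compute and a shell command to move; the robot and the scene stay as the last step left them, time stands still between calls to the robot, and variables do not carry over. Pictures are saved under pics/ and viewed, at most 10 in all, crops included, and the job is handed in when it is done.

```bash
ls; mkdir -p pics; python3 - <<'E'
from workcell import arm
import cv2,numpy as np
s=arm.sense();print(s)
for n in("top","side"):
    p,d=arm.read_camera(n);cv2.imwrite(f"pics/{n}0.png",p);np.save(f"pics/{n}0.npy",d)
    print(n,arm.camera_params(n))
E
```

```text
pics
{'time_s': 0.0, 'joint_positions': array([ 1.10306753,  0.46943471, -0.04860005,  1.53370317,  0.02414132,
        1.14099771, -0.08228021]), 'qd': array([ 0.00122209,  0.0013301 , -0.00124706,  0.0004217 , -0.00056687,
       -0.00021885, -0.00127468]), 'tau': array([ 7.55226120e-05, -5.07977557e+01, -8.07647430e-02, -2.36160117e+01,
       -6.13670913e-02,  3.79586359e-02,  1.79672725e-04]), 'tool_pos': array([ 0.28653726, -0.61049488,  0.22150009]), 'orientation': array([-9.41330828e-04,  9.76016618e-01,  2.17693831e-01, -2.65045024e-04]), 'contact_force': array([-0.39440857, -0.36906027,  0.12365542]), 'torque': array([ 0.02750042, -0.02904885,  0.05848074]), 'grasp_force': 0.0, 'opening': 0.08708326240650553}
top {'K': array([[443.04394153,   0.        , 280.11923693],
       [  0.        , 443.04394153, 209.00264912],
       [  0.        ,   0.        ,   1.        ]]), 'R': array([[-0.01716478, -0.99984803, -0.00304735],
       [-0.9948383 ,  0.01738347, -0.09997287],
       [ 0.10001065,  0.00131561, -0.9949855 ]]), 't': array([-0.05973927,  0.54442851,  0.91460679])}
side {'K': array([[389.54464591,   0.        , 273.98463877],
       [  0.        , 389.54464591, 214.118165  ],
       [  0.        ,   0.        ,   1.        ]]), 'R': array([[-0.9170325 , -0.39804653, -0.02470524],
       [-0.10510787,  0.30097856, -0.94782079],
       [ 0.38471252, -0.86658575, -0.31784494]]), 't': array([0.44875997, 0.15674646, 0.6199368 ])}
```

View pics/top0.png

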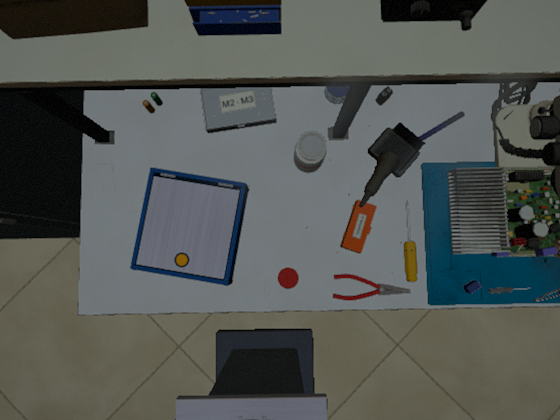

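View pics/side0.png

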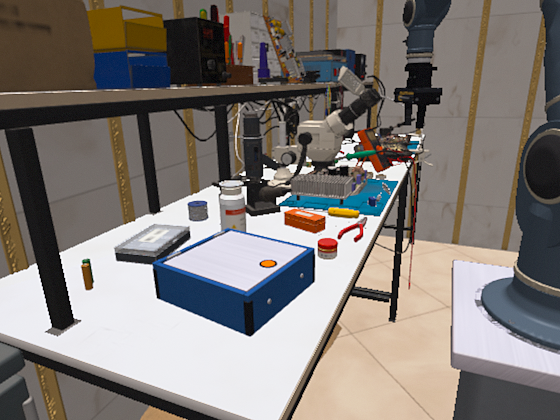

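The top view shows the box with its corners near (150,168), (247,184), (230,284) and (132,268). The pad is at (181,260), the case at (358,226), the jar at (288,278) and the pliers at (370,287). A dark microscope-like tool stands by the case's upper end, around (365,200). The hinge is on the far side, and a shelf overhangs from row 80 up.

```bash
cat > h.py <<'E'
import numpy as np,cv2
from workcell import arm
from scipy.spatial.transform import Rotation as Rn
def cloud(d,c):
    K,R,t=c["K"],c["R"],c["t"];v,u=np.mgrid[:d.shape[0],:d.shape[1]]
    P=np.stack([(u-K[0,2])*d/K[0,0],(v-K[1,2])*d/K[1,1],d],-1)
    return (P-t)@R
def orange(p):
    return cv2.inRange(cv2.cvtColor(p,cv2.COLOR_BGR2HSV),(5,150,90),(22,255,255))>0
def blobs(m,n=30):
    k,l,s,c=cv2.connectedComponentsWithStats(m.astype(np.uint8))
    return [(l==i) for i in range(1,k) if s[i,4]>n]
E
python3 - <<'E'
from h import *
p=cv2.imread("pics/top0.png");d=np.load("pics/top0.npy");C=cloud(d,arm.camera_params("top"))
hsv=cv2.cvtColor(p,cv2.COLOR_BGR2HSV)
for b in blobs(orange(p)):
    X=C[b&(d>0)];u=np.argwhere(b).mean(0);r=cv2.minAreaRect(X[:,:2].astype(np.float32))
    print("or",u[::-1],X.mean(0),np.median(X[:,2]),b.sum(),r)
m=(C[...,2]>.055)&(C[...,2]<.085)&(d>0)
for b in blobs(m,2000):
    X=C[b];r=cv2.minAreaRect(X[:,:2].astype(np.float32));print("box",np.argwhere(b).mean(0)[::-1],X[:,2].mean(),r,cv2.boxPoints(r))
for u,v in[(205,20),(240,78),(395,150),(363,203),(370,185),(310,145),(288,278),(410,260),(375,285),(345,110),(460,115),(335,130)]: print((u,v),C[v,u].round(3))
E
```

```text
or [358.74253201 227.10241821] [ 0.5015638  -0.23334821  0.03611377] 0.03576121983940723 703 ((0.5033935904502869, -0.236049085855484), (0.04460064321756363, 0.10412045568227768), 69.56385040283203)
or [406.61538462 262.98076923] [ 0.4246217  -0.33545354  0.01691476] 0.017146164571564648 52 ((0.422490656375885, -0.33575090765953064), (0.0507315993309021, 0.004513136576861143), 1.2496832609176636)
or [181.31428571 259.38095238] [0.44087795 0.13065011 0.07070111] 0.0705258334613971 105 ((0.44062793254852295, 0.13058608770370483), (0.021876521408557892, 0.02172999456524849), 57.5817985534668)
box [482.72370089 203.83058724] 0.06856457568478469 ((0.5347115397453308, -0.48181354999542236), (0.1651022881269455, 0.10872684419155121), 0.3664037585258484) [[ 0.4518144  -0.42797917]
 [ 0.45250976 -0.53670377]
 [ 0.61760867 -0.5356479 ]
 [ 0.6169133  -0.42692333]]
box [188.51538616 227.23039019] 0.06973812577253273 ((0.5076355934143066, 0.11630825698375702), (0.20243889093399048, 0.2120620608329773), 79.47083282470703) [[ 0.38489348  0.03616884]
 [ 0.5933848  -0.00258254]
 [ 0.6303777   0.19644767]
 [ 0.42188638  0.23519906]]
(205, 20) [0.786 0.034 0.356]
(240, 78) [ 0.701 -0.015  0.351]
(395, 150) [ 0.668 -0.32   0.02 ]
(363, 203) [ 0.545 -0.232  0.102]
(370, 185) [ 0.581 -0.248  0.094]
(310, 145) [ 0.656 -0.129  0.127]
(288, 278) [ 0.398 -0.083  0.034]
(410, 260) [ 0.431 -0.341  0.022]
(375, 285) [ 0.379 -0.268  0.013]
(345, 110) [ 0.703 -0.189  0.193]
(460, 115) [ 0.747 -0.471  0.008]
(335, 130) [ 0.707 -0.188  0.05 ]
```

```bash
cat >> h.py <<'E'
def plan(target,yaw=None,Rt=None):
    """shares from the present pose to target; yaw (deg) = heading of tool x, tool down"""
    s=arm.sense();q=s["orientation"];R0=Rn.from_quat(np.r_[q[1:],q[0]])
    d=R0.inv().apply(np.array(target)-s["tool_pos"])/.2
    if yaw is not None: Rt=Rn.from_euler("z",yaw,degrees=True)*Rn.from_euler("x",180,degrees=True)
    w=np.zeros(3) if Rt is None else (R0.inv()*Rt).as_rotvec()/(np.pi/2)
    print("shift",d.round(3),"turn",w.round(3),"tcp",s["tool_pos"].round(4),"F",s["contact_force"].round(1),"t",s["time_s"]);return d,w
E
python3 - <<'E'
from h import *
d=np.load("pics/top0.npy");C=cloud(d,arm.camera_params("top"));X=C[d>0]
u=np.array([.937,-.349]);v=np.array([.349,.937]);c=np.array([.5034,-.236])
A=(X[:,:2]-c)@u;B=(X[:,:2]-c)@v
print("rows: along case axis, cols: across (-120..120 step 20); max z mm")
for a in np.arange(-.08,.17,.02):
    print(int(a*1000),[int(1000*max(X[(abs(A-a)<.01)&(abs(B-b)<.01),2],default=-1)) for b in np.arange(-.12,.13,.02)])
plan([.4399,.1300,.2],-10.5)
E
cat > /dev/null; python3 - <<'E'
import cv2
p=cv2.imread("pics/top0.png");q=cv2.imread("pics/side0.png")
a=cv2.resize(p[150:300,270:440],None,fx=3,fy=3,interpolation=2);b=cv2.resize(q[110:260,210:410],None,fx=3,fy=3,interpolation=2)[:, -280:]
cv2.imwrite("pics/c1.png",cv2.hconcat([a,b]))
E
```

```text
rows: along case axis, cols: across (-120..120 step 20); max z mm
-80 [3, 2, 4, 3, 3, 3, 4, 3, 4, 2, 3, 5, 3]
-60 [22, 3, 4, 4, 4, 37, 38, 39, 3, 3, 3, 4, 3]
-39 [27, 5, 3, 3, 3, 39, 40, 40, 4, 5, 4, 4, 3]
-19 [26, 16, 3, 3, 4, 40, 40, 39, 4, 2, 5, 3, 4]
0 [26, 22, 3, 3, 2, 39, 38, 40, 3, 3, 3, 3, 4]
20 [14, 16, 3, 3, 4, 38, 39, 101, 2, 3, 3, 3, 2]
40 [3, 17, 3, 3, 3, 38, 38, 104, 2, 3, 3, 3, 3]
60 [5, 16, 15, 3, 3, 35, 98, 99, 3, 3, 3, 3, 3]
80 [6, 5, 16, 4, 4, 2, 99, 99, 4, 3, 3, 2, 130]
100 [8, 3, 4, 4, 4, 81, 92, 90, 3, 4, 3, 4, 132]
120 [8, 5, 4, 3, 3, 85, 88, 80, 3, 3, 4, 3, 133]
140 [7, 8, 4, 20, 68, 85, 86, 76, 3, 5, 4, 3, 5]
160 [7, 7, 3, 67, 65, 81, 83, 71, 19, 3, 3, 353, 354]
shift [ 2.267 -3.026  0.113] turn [-0.001  0.     0.396] tcp [ 0.2865 -0.6106  0.2216] F [-0.6 -0.8 -0.6] t 0.1
```

View pics/c1.png

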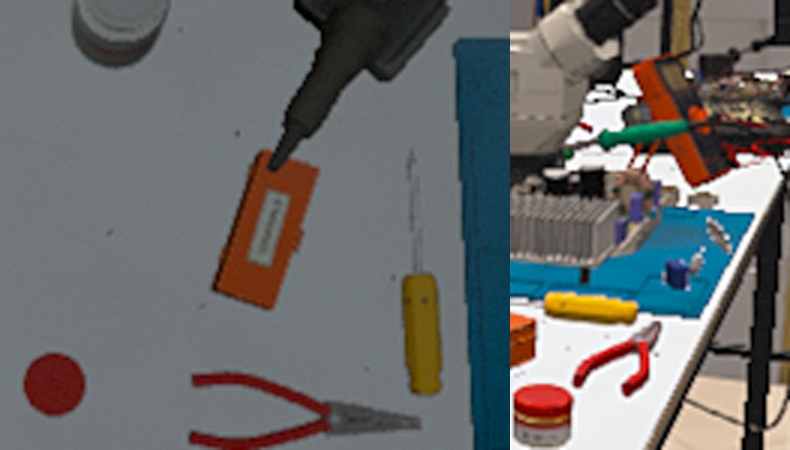

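The crop shows the case label-up with its tab on the right (-y) side, and a dark nozzle tip hanging over its far end (z about 0.1). I'll grip nearer the robot and draw the case out low. First, the pad.

```bash
python3 -m crank '[[[0.75,-1,0],[0,0,0],0],[[0.75,-1,0],[0,0,0],0],[[0.75,-1,0],[0,0,0],0],[[0.75,-1,0],[0,0,0],0],[[0.75,-1,0],[0,0,0],0],[[0.75,-1,0],[0,0,0],0],[[0.75,-1,0],[0,0,0],0]]'
python3 -m crank '[[[0.75,-1,0],[0,0,0],0],[[0.75,-1,0],[0,0,0],0],[[0.75,-1,0],[0,0,0],0],[[0.75,-1,0],[0,0,0],0],[[0.75,-1,0],[0,0,0],0],[[0.75,-1,0],[0,0,0],0],[[0.75,-1,0],[0,0,0],0]]'
python3 -m crank '[[[0.75,-1,0],[0,0,0.396],0],[[0.75,-1,0],[0,0,0.396],0],[[0.75,-1,0],[0,0,0.396],0],[[0.75,-1,0],[0,0,0.396],0],[[0.75,-1,0],[0,0,0.396],0],[[0.75,-1,0],[0,0,0.396],0],[[0.75,-1,0],[0,0,0.396],0],[[0.75,-1,0],[0,0,0.396],0]]'
python3 -c "
from h import *
plan([.4399,.1300,.10],-10.5);print(arm.sense()['joint_positions'])"
```

```text
time_s: 0.68
tool_pos: [0.3398, -0.3575, 0.2222]
orientation: [-0.002, 0.975, 0.223, 0.0]
contact_force: [0.0, 0.2, -0.2]
opening: 0.048
grasp_force: 0.0
time_s: 1.27
tool_pos: [0.3897, -0.114, 0.2228]
orientation: [-0.001, 0.975, 0.224, 0.001]
contact_force: [-0.0, 0.4, 0.1]
opening: 0.0039
grasp_force: 0.0
time_s: 1.93
tool_pos: [0.4398, 0.1291, 0.223]
orientation: [-0.002, 0.996, -0.089, 0.0]
contact_force: [-0.9, 0.7, 0.4]
opening: 0.0006
grasp_force: 0.0
shift [-0.001 -0.002  0.615] turn [-0.003 -0.     0.004] tcp [0.4398 0.1291 0.223 ] F [-0.9  0.7  0.4] t 1.9333
[ 0.17299178  0.15719994 -0.60318262  1.99840745  0.10140685  1.01289535
 -2.2263848 ]
```

```bash
python3 -m crank '[[[0,0,0.2],[0,0,0],0],[[0,0,0.4],[0,0,0],0],[[0,0,0.58],[0,0,0],0],[[0,0,0.66],[0,0,0],0],[[0,0,0.69],[0,0,0],0],[[0,0,0.7],[0,0,0],0],[[0,0,0.7],[0,0,0],0],[[0,0,0.7],[0,0,0],0]]'
python3 -m crank '[[[0,0,0.01],[0,0,0],0],[[0,0,0.02],[0,0,0],0],[[0,0,0.03],[0,0,0],0],[[0,0,0.04],[0,0,0],0],[[0,0,0.045],[0,0,0],0],[[0,0,0.05],[0,0,0],0],[[0,0,0.055],[0,0,0],0],[[0,0,0.055],[0,0,0],0]]'
```

```text
time_s: 2.6
tool_pos: [0.4405, 0.1236, 0.0838]
orientation: [-0.0, 0.996, -0.092, 0.001]
contact_force: [-0.1, 0.1, -0.1]
opening: 0.0004
grasp_force: 0.0
time_s: 3.27
tool_pos: [0.4392, 0.1232, 0.0714]
orientation: [0.0, 0.996, -0.091, -0.0]
contact_force: [-0.5, 0.3, -0.0]
opening: 0.0003
grasp_force: 0.0
```

```bash
python3 -m crank '[[[0.004,-0.02,-0.01],[0,0,0],0],[[0,-0.033,-0.01],[0,0,0],0],[[0,-0.033,-0.01],[0,0,0],0],[[0,-0.033,-0.01],[0,0,0],0],[[0,-0.033,-0.01],[0,0,0],0]]'
python3 -c "
from h import *
plan([.4399,.1300,.07],-10.5)"
```

```text
time_s: 3.68
tool_pos: [0.4405, 0.1298, 0.0736]
orientation: [0.0, 0.996, -0.091, 0.0]
contact_force: [-0.1, 0.4, 0.3]
opening: 0.0007
grasp_force: 0.0
shift [-0.003 -0.     0.018] turn [ 0. -0.  0.] tcp [0.4405 0.1298 0.0736] F [-0.1  0.4  0.3] t 3.6833
```

Now press: down to about 5 mm below the surface first, then 1 mm steps.

```bash
python3 -m crank '[[[0,0,0.006],[0,0,0],0],[[0,0,0.012],[0,0,0],0],[[0,0,0.018],[0,0,0],0],[[0,0,0.024],[0,0,0],0],[[0,0,0.028],[0,0,0],0],[[0,0,0.03],[0,0,0],0]]'
python3 -m crank '[[[0,0,0.003],[0,0,0],0],[[0,0,0.006],[0,0,0],0],[[0,0,0.008],[0,0,0],0],[[0,0,0.01],[0,0,0],0]]'
python3 -m crank '[[[0,0,0.002],[0,0,0],0],[[0,0,0.004],[0,0,0],0],[[0,0,0.005],[0,0,0],0]]'
```

```text
time_s: 4.18
tool_pos: [0.4405, 0.1297, 0.0676]
orientation: [0.0, 0.996, -0.092, 0.0]
contact_force: [-0.9, -0.6, 5.3]
opening: 0.0005
grasp_force: 2.2
time_s: 4.52
tool_pos: [0.4406, 0.1297, 0.0655]
orientation: [0.0, 0.996, -0.092, 0.0]
contact_force: [-1.2, -1.1, 5.2]
opening: 0.0005
grasp_force: 2.5
time_s: 4.77
tool_pos: [0.4406, 0.1296, 0.0648]
orientation: [0.0, 0.996, -0.092, 0.0]
contact_force: [-1.1, -2.3, 9.3]
opening: 0.0007
grasp_force: 4.7
```

```bash
for i in 1; do python3 -m crank '[[[0,0,0.002],[0,0,0],0],[[0,0,0.004],[0,0,0],0]]'; done | grep -E "pos|contact"; python3 -m crank '[[[0,0,0.002],[0,0,0],0],[[0,0,0.004],[0,0,0],0]]'|grep -E "pos|contact"
```

```text
tool_pos: [0.4406, 0.1296, 0.0643]
contact_force: [-3.4, -2.2, 11.2]
tool_pos: [0.4406, 0.1296, 0.0636]
contact_force: [-2.7, -2.0, 12.1]
```

```bash
python3 -m crank '[[[0,0,0.003],[0,0,0],0],[[0,0,0.005],[0,0,0],0]]'|grep -E "pos|contact"; python3 -m crank '[[[0,0,0.003],[0,0,0],0],[[0,0,0.005],[0,0,0],0]]'|grep -E "pos|contact"
```

```text
tool_pos: [0.4407, 0.1296, 0.0627]
contact_force: [-3.4, -2.2, 11.6]
tool_pos: [0.4407, 0.1296, 0.0616]
contact_force: [-1.7, -2.7, 9.9]
```

```bash
python3 -m crank '[[[0,0,0.003],[0,0,0],0],[[0,0,0.005],[0,0,0],0]]'|grep -E "pos|contact"
```

```text
tool_pos: [0.4408, 0.1296, 0.0603]
contact_force: [-1.2, -1.0, 4.3]
```

```bash
python3 -m crank '[[[0,0,0.003],[0,0,0],0],[[0,0,0.003],[0,0,0],0]]'|grep -E "pos|contact"
```

```text
tool_pos: [0.4408, 0.1296, 0.0594]
contact_force: [-0.9, -1.5, 4.7]
```

It clicked about 9.7 mm down: the force fell from 12 to 4.5 N. Now I'll let it rise slowly under the finger.

```bash
python3 -m crank '[[[0,0,-0.005],[0,0,0],0],[[0,0,-0.011],[0,0,0],0],[[0,0,-0.018],[0,0,0],0],[[0,0,-0.025],[0,0,0],0],[[0,0,-0.032],[0,0,0],0],[[0,0,-0.039],[0,0,0],0],[[0,0,-0.046],[0,0,0],0],[[0,0,-0.053],[0,0,0],0]]'|grep -E "pos|contact"
python3 -m crank '[[[0,0,-0.01],[0,0,0],0],[[0,0,-0.02],[0,0,0],0],[[0.001,0,-0.032],[0,0,0],0],[[0.002,0,-0.045],[0,0,0],0],[[0.003,0,-0.058],[0,0,0],0],[[0.004,0,-0.072],[0,0,0],0],[[0.005,0,-0.086],[0,0,0],0],[[0.006,0,-0.1],[0,0,0],0]]'|grep -E "pos|contact"
```

```text
tool_pos: [0.4404, 0.1297, 0.0701]
contact_force: [0.3, -2.1, 3.5]
tool_pos: [0.4416, 0.1295, 0.0902]
contact_force: [-0.6, -2.5, 2.9]
```

The lid is following with about 3 N at the finger. I'll continue along the arc.

```bash
python3 -m crank '[[[0.003,0,-0.014],[0,0,0],0],[[0.005,0,-0.029],[0,0,0],0],[[0.008,0,-0.043],[0,0,0],0],[[0.011,0,-0.058],[0,0,0],0],[[0.014,0,-0.072],[0,0,0],0],[[0.016,0,-0.087],[0,0,0],0],[[0.019,0,-0.101],[0,0,0],0],[[0.022,0,-0.115],[0,0,0],0]]'|grep -E "pos|contact"
python3 -m crank '[[[0.005,0,-0.014],[0,0,0],0],[[0.009,0,-0.028],[0,0,0],0],[[0.014,0,-0.042],[0,0,0],0],[[0.019,0,-0.056],[0,0,0],0],[[0.024,0,-0.07],[0,0,0],0],[[0.028,0,-0.083],[0,0,0],0],[[0.033,0,-0.097],[0,0,0],0],[[0.038,0,-0.111],[0,0,0],0]]'|grep -E "pos|contact"
```

```text
tool_pos: [0.4463, 0.1289, 0.1133]
contact_force: [0.0, -0.4, 2.1]
tool_pos: [0.4539, 0.1275, 0.1355]
contact_force: [0.1, -0.6, 1.9]
```

```bash
python3 -m crank '[[[0.007,0,-0.013],[0,0,0],0],[[0.013,0,-0.026],[0,0,0],0],[[0.02,0,-0.039],[0,0,0],0],[[0.026,0,-0.052],[0,0,0],0],[[0.033,0,-0.066],[0,0,0],0],[[0.04,0,-0.079],[0,0,0],0],[[0.046,0,-0.092],[0,0,0],0],[[0.053,0,-0.105],[0,0,0],0]]'|grep -E "pos|contact"
python3 -m crank '[[[0.008,0,-0.012],[0,0,0],0],[[0.017,0,-0.024],[0,0,0],0],[[0.025,0,-0.036],[0,0,0],0],[[0.033,0,-0.048],[0,0,0],0],[[0.042,0,-0.06],[0,0,0],0],[[0.05,0,-0.072],[0,0,0],0],[[0.058,0,-0.084],[0,0,0],0],[[0.067,0,-0.096],[0,0,0],0]]'|grep -E "pos|contact"
```

```text
tool_pos: [0.4642, 0.1254, 0.1564]
contact_force: [0.9, 0.8, 0.4]
tool_pos: [0.4772, 0.1229, 0.1755]
contact_force: [0.2, -0.1, 1.8]
```

```bash
python3 -m crank '[[[0.01,0,-0.011],[0,0,0],0],[[0.02,0,-0.022],[0,0,0],0],[[0.03,0,-0.033],[0,0,0],0],[[0.04,0,-0.043],[0,0,0],0],[[0.05,0,-0.054],[0,0,0],0],[[0.06,0,-0.065],[0,0,0],0],[[0.07,0,-0.076],[0,0,0],0],[[0.08,0,-0.086],[0,0,0],0]]'|grep -E "pos|contact"
python3 -m crank '[[[0.01,0,-0.009],[0,0,0],0],[[0.021,0,-0.018],[0,0,0],0],[[0.032,0,-0.027],[0,0,0],0],[[0.043,0,-0.036],[0,0,0],0],[[0.053,0,-0.045],[0,0,0],0],[[0.064,0,-0.055],[0,0,0],0]]'|grep -E "pos|contact"
python3 - <<'E'
from h import *
p,d=arm.read_camera("side");cv2.imwrite("pics/s1.png",p);np.save("pics/s1.npy",d)
plan([.5,.12,.25],-10.5)
E
```

```text
tool_pos: [0.493, 0.12, 0.1927]
contact_force: [0.5, 0.3, 0.7]
tool_pos: [0.5055, 0.1177, 0.2036]
contact_force: [-0.1, -0.5, 0.2]
shift [-0.032 -0.006 -0.23 ] turn [-0.    -0.001 -0.   ] tcp [0.5062 0.1177 0.2041] F [ 0.9 -0.1  0.5] t 10.9833
```

View pics/s1.png

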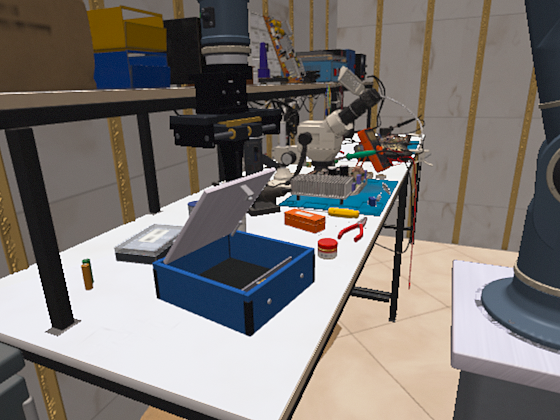

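The side view shows the lid resting at about 0.9 rad, its edge near (270,172), with the finger behind it. I'll go over the edge to the front side, off-centre from the striker.

```bash
python3 -m crank '[[[0.02,0,-0.1],[0,0,0],0],[[0.02,0,-0.22],[0,0,0],0],[[-0.1,0.05,-0.22],[0,0,0],0],[[-0.25,0.15,-0.22],[0,0,0],0],[[-0.4,0.2,-0.2],[0,0,0],0],[[-0.4,0.2,-0.1],[0,0,0],0],[[-0.4,0.2,0],[0,0,0],0],[[-0.4,0.2,0.02],[0,0,0],0]]'|grep -E "pos|contact"
python3 - <<'E'
from h import *
hg=np.array([.5961,.0999]);c=np.array([.983,-.182])
s=arm.sense();r=(s["tool_pos"][:2]-hg);print("rel x",r@c,"rel y",r@[.182,.983],s["joint_positions"].round(2))
plan(np.r_[hg-.15*c-.04*np.array([.182,.983]),.2],-10.5)
E
```

```text
tool_pos: [0.4172, 0.0921, 0.1975]
contact_force: [-0.7, -0.8, -0.5]
rel x -0.1744214853417915 rel y -0.040177955264759 [ 0.24  0.13 -0.59  2.09  0.09  0.95 -2.16]
shift [ 0.123 -0.001 -0.013] turn [0.001 0.002 0.   ] tcp [0.4172 0.0921 0.1975] F [-0.7 -0.8 -0.5] t 11.65
```

```bash
python3 -m crank '[[[0.05,0,0],[0,0,0],0],[[0.1,0,0],[0,0,0],0],[[0.15,0,0],[0,0,0],0],[[0.19,0,0],[0,0,0],0],[[0.22,0,-0.01],[0,0,0],0],[[0.25,0,-0.02],[0,0,0],0],[[0.28,0,-0.03],[0,0,0],0],[[0.31,0,-0.04],[0,0,0],0]]'|grep -E "pos|contact"
python3 -m crank '[[[0.03,0,-0.01],[0,0,0],0],[[0.06,0,-0.02],[0,0,0],0],[[0.09,0,-0.03],[0,0,0],0],[[0.12,0,-0.04],[0,0,0],0],[[0.15,0,-0.05],[0,0,0],0],[[0.18,0,-0.06],[0,0,0],0],[[0.21,0,-0.07],[0,0,0],0],[[0.24,0,-0.08],[0,0,0],0]]'|grep -E "pos|contact"
```

```text
tool_pos: [0.4803, 0.0819, 0.2078]
contact_force: [-3.3, 1.5, 1.0]
tool_pos: [0.5283, 0.0727, 0.2237]
contact_force: [-0.7, -0.4, 0.6]
```

```bash
python3 -m crank '[[[0.03,0,0],[0,0,0],0],[[0.06,0,0],[0,0,0],0],[[0.09,0,0],[0,0,0],0],[[0.12,0,0],[0,0,0],0],[[0.15,0,0],[0,0,0],0],[[0.18,0,0],[0,0,0],0],[[0.21,0,0],[0,0,0],0],[[0.24,0,0],[0,0,0],0]]'|grep -E "pos|contact"
python3 -m crank '[[[0.02,0,0],[0,0,0],0],[[0.04,0,0],[0,0,0],0],[[0.06,0,0],[0,0,0],0],[[0.075,0,0],[0,0,0],0]]'|grep -E "pos|contact"
```

```text
tool_pos: [0.5754, 0.0641, 0.2235]
contact_force: [-1.1, 0.2, 0.4]
tool_pos: [0.59, 0.0613, 0.2235]
contact_force: [0.3, -0.5, 0.1]
```

```bash
python3 - <<'E'
from h import *
p,d=arm.read_camera("side");cv2.imwrite("pics/s2.png",p)
C=cloud(d,arm.camera_params("side"))
hg=np.array([.5961,.0999]);c=np.array([.983,-.182]);n=np.array([.182,.983])
X=C[d>0];a=(X[:,:2]-hg)@c;b=(X[:,:2]-hg)@n
m=(b>.0)&(b<.085)&(X[:,2]>.1)&(X[:,2]<.26)&(abs(a)<.1)
for z in np.arange(.1,.27,.02):
    k=m&(abs(X[:,2]-z)<.01);print(round(z,2),k.sum(),np.percentile(a[k],[5,50,95]).round(4) if k.any() else "")
E
```

```text
0.1 205 [-0.0014  0.0001  0.0016]
0.12 411 [-0.0003  0.0017  0.0035]
0.14 428 [0.0021 0.004  0.0058]
0.16 431 [0.0044 0.0062 0.008 ]
0.18 440 [0.0067 0.0085 0.0102]
0.2 462 [0.009  0.0108 0.0126]
0.22 463 [0.0114 0.0131 0.0147]
0.24 533 [-0.007   0.0152  0.0172]
0.26 96 [0.0154 0.0169 0.0205]
```

View pics/s2.png

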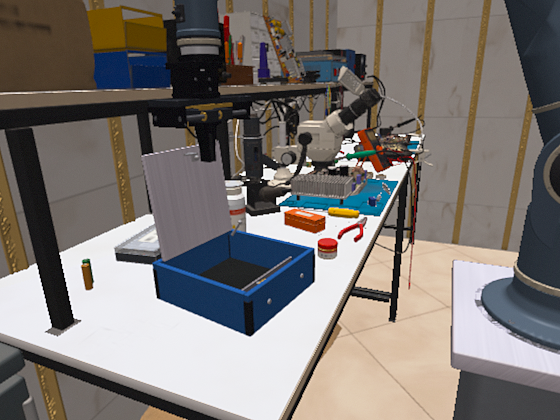

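The lid stands at about 1.68 rad, past 1.6, with its edge at the top left near (145,155). One more nudge toward the stop, then back off.

```bash
python3 -m crank '[[[0.015,0,0],[0,0,0],0],[[0.03,0,0],[0,0,0],0],[[0.045,0,0],[0,0,0],0],[[0.05,0,0],[0,0,0],0]]'|grep -E "pos|contact"
python3 -m crank '[[[-0.03,0,0],[0,0,0],0],[[-0.1,0,0],[0,0,0],0],[[-0.25,0,0],[0,0,0],0],[[-0.45,0,0],[0,0,0],0],[[-0.65,0,0],[0,0,0],0],[[-0.85,0,0],[0,0,0],0],[[-0.85,0,0],[0,0,0],0],[[-0.85,0,0],[0,0,0],0]]'|grep -E "pos|contact"
python3 - <<'E'
from h import *
u=np.array([.937,-.349]);v=np.array([.349,.937])
p,d=arm.read_camera("top");C=cloud(d,arm.camera_params("top"))
for b in blobs(orange(p),200):
    X=C[b&(d>0)];A=X[:,:2]@u;B=X[:,:2]@v;c=cv2.minAreaRect(X[:,:2].astype(np.float32));print(X.mean(0),c)
    if X[:,1].mean()<-.15:
        k=A<A.min()+.035;hi,lo=np.percentile(B[k],[98,2]);print("front part width",hi-lo);g=(A.min()+.025)*u+(hi+lo)/2*v;print("grasp",g,"Amin",A.min(),"Amax",A.max())
hg=np.array([.5961,.0999]);X=C[d>0];a=(X[:,:2]-hg)@[.983,-.182];b=(X[:,:2]-hg)@[.182,.983]
k=(abs(b)<.08)&(X[:,2]>.235)&(X[:,2]<.27)&(abs(a)<.12);print("lid edge a,z",np.median(a[k]),X[k,2].max(),k.sum())
d_,w=plan([.44,-.212,.2],-20.4);print(arm.sense()["joint_positions"].round(2))
E
```

```text
tool_pos: [0.5999, 0.0595, 0.2236]
contact_force: [0.2, -1.0, -0.4]
tool_pos: [0.4302, 0.0909, 0.2238]
contact_force: [1.4, 0.4, 0.4]
[ 0.50141842 -0.23194389  0.03566611] ((0.5054963827133179, -0.23515170812606812), (0.04806896299123764, 0.1092006266117096), 69.43429565429688)
front part width 0.039402105389870004
grasp [ 0.47800436 -0.22385303] Amin 0.5011358079120712 Amax 0.6103543094024926
lid edge a,z 0.025717449853304472 0.2555059175151235 922
shift [0.314 1.481 0.122] turn [ 0.    -0.001  0.11 ] tcp [0.432  0.0906 0.2241] F [ 0.1 -0.8  0.1] t 15.0833
[ 0.25  0.12 -0.59  2.03  0.08  1.01 -2.14]
```

```bash
python3 -m crank '[[[0.2,0.8,0],[0,0,0.06],70],[[0.2,0.8,0],[0,0,0.06],70],[[0.2,0.8,0],[0,0,0.06],70],[[0.2,0.8,0],[0,0,0.06],70],[[0.2,0.8,0],[0,0,0.06],70]]'|grep -E "pos|contact"
python3 - <<'E'
from h import *
plan([.4733,-.2221,.1],-20.5)
E
```

```text
tool_pos: [0.4435, -0.0832, 0.2234]
contact_force: [-0.1, -0.5, -0.2]
shift [0.341 0.621 0.619] turn [ 0.002 -0.001  0.042] tcp [ 0.4435 -0.0832  0.2234] F [-0.1 -0.5 -0.2] t 15.5
```

```bash
python3 -m crank '[[[0.34,0.62,0],[0,0,0.045],70],[[0.34,0.62,0.05],[0,0,0.045],70],[[0.34,0.62,0.2],[0,0,0.045],70],[[0.34,0.62,0.4],[0,0,0.045],70],[[0.34,0.62,0.6],[0,0,0.045],70],[[0.34,0.62,0.62],[0,0,0.045],70],[[0.34,0.62,0.62],[0,0,0.045],70]]'
python3 - <<'E'
from h import *
plan([.4733,-.2221,.006],-20.5);print(arm.sense()["joint_positions"].round(2))
p,d=arm.read_camera("wrist");cv2.imwrite("pics/w1.png",p)
E
```

```text
time_s: 16.08
tool_pos: [0.4713, -0.2122, 0.0947]
orientation: [-0.001, 0.985, -0.174, -0.005]
contact_force: [-0.9, -0.4, -0.7]
opening: 0.0677
grasp_force: 0.0
shift [0.03  0.043 0.443] turn [-0.     0.006  0.005] tcp [ 0.4713 -0.2122  0.0947] F [-0.9 -0.4 -0.7] t 16.0833
[ 0.59  0.39 -0.3   2.01  0.16  0.77 -1.74]
```

View pics/w1.png

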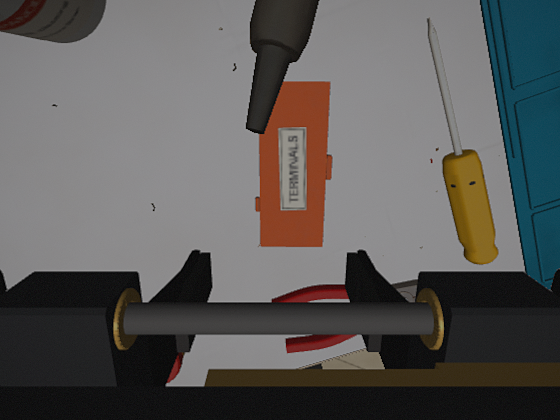

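The wrist view shows the case label-up, with its near end at row 246, its tab at (329,167) and a small hinge at (257,204). The nozzle tip is at (257,130). I'll grip about 14 mm from the near end, clear of both bumps.

```bash
python3 -m crank '[[[0,0.04,0],[0,0,0],70],[[0,0.04,0.1],[0,0,0],70],[[0,0.04,0.2],[0,0,0],70],[[0,0.04,0.3],[0,0,0],70],[[0,0.04,0.35],[0,0,0],70],[[0,0.04,0.35],[0,0,0],70]]'|grep -E "pos|contact"
python3 - <<'E'
from h import *
plan([.4677,-.2200,.006],-20.5)
E
```

```text
tool_pos: [0.4711, -0.2196, 0.0294]
contact_force: [-0.3, -0.9, 0.5]
shift [-0.015  0.007  0.117] turn [0.    0.    0.006] tcp [ 0.4711 -0.2196  0.0294] F [-0.3 -0.9  0.5] t 16.6333
```

```bash
python3 -m crank '[[[-0.015,0.005,0.04],[0,0,0.005],70],[[-0.015,0.007,0.09],[0,0,0.005],70],[[-0.015,0.007,0.115],[0,0,0.005],70],[[-0.015,0.007,0.115],[0,0,0.005],55],[[-0.015,0.007,0.115],[0,0,0.005],48]]' 20|grep -E "pos|contact|open"
python3 -m crank '[[[0,0,0],[0,0,0],30],[[0,0,0],[0,0,0],30],[[0,0,0],[0,0,0],30],[[0,0,0],[0,0,0],30],[[0,0,0],[0,0,0],30]]' 25|grep -vE "orient"
python3 -c "
from h import *
print(arm.sense()['joint_positions'].round(2))"
```

```text
tool_pos: [0.4679, -0.2197, 0.0066]
contact_force: [0.0, 0.0, 0.1]
opening: 0.0629
time_s: 17.47
tool_pos: [0.468, -0.2198, 0.0069]
contact_force: [-0.2, -0.4, 1.7]
opening: 0.0417
grasp_force: 25.0
[ 0.56  0.53 -0.25  2.07  0.24  0.57 -1.79]
```

```bash
python3 -m crank '[[[0,0,-0.05],[0,0,0],30],[[0,0,-0.12],[0,0,0],30],[[-0.08,0,-0.12],[0,0,0],30],[[-0.18,0,-0.12],[0,0,0],30],[[-0.28,0,-0.13],[0,0,0],30],[[-0.32,0,-0.15],[0,0,0],30],[[-0.32,0,-0.3],[0,0,0],30],[[-0.32,0,-0.45],[0,0,0],30]]' |grep -vE "orient"
python3 -m crank '[[[0,0,-0.18],[0,0,0],30],[[0,0,-0.36],[0,0,0],30],[[0,0,-0.45],[0,0,0],30],[[0,0,-0.45],[0,0,0],30]]' |grep -vE "orient"
python3 - <<'E'
from h import *
o=np.array([.5076,.1163]);c=np.array([.983,-.182])
# case centre is ~39 mm ahead of TCP along tool x; put case centre ~3 mm to the front of tray centre
t=o+(.020-.003-.039)*c;print(t)
plan(np.r_[t,.2],-10.5)
p,d=arm.read_camera("wrist");cv2.imwrite("pics/w2.png",p)
E
```

```text
time_s: 18.13
tool_pos: [0.4063, -0.1967, 0.0969]
contact_force: [1.1, -1.1, -1.6]
opening: 0.0419
grasp_force: 25.0
time_s: 18.47
tool_pos: [0.4112, -0.1985, 0.1918]
contact_force: [0.2, 0.1, -1.4]
opening: 0.0419
grasp_force: 25.0
[0.485974 0.120304]
shift [-0.205 -1.625 -0.045] turn [ 0.001 -0.007 -0.11 ] tcp [ 0.4112 -0.1985  0.1918] F [ 0.2  0.1 -1.4] t 18.4667
```

View pics/w2.png

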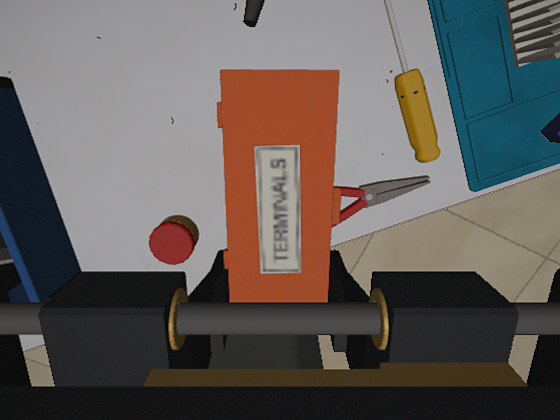

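The case is held straight and level, label up, with everything else undisturbed. On to the tray.

```bash
python3 -m crank '[[[-0.1,-0.8,0],[0,0,-0.05],30],[[-0.1,-0.8,0],[0,0,-0.05],30],[[-0.1,-0.8,0],[0,0,-0.05],30],[[-0.1,-0.8,0],[0,0,-0.05],30],[[-0.1,-0.8,0],[0,0,-0.05],30]]' |grep -E "pos|contact|open"
python3 - <<'E'
from h import *
plan([.486,.1203,.15],-10.5)
E
```

```text
tool_pos: [0.4454, -0.0324, 0.1859]
contact_force: [-0.1, 0.5, -0.9]
opening: 0.0419
shift [-0.004 -0.789  0.183] turn [-0.003  0.001 -0.052] tcp [ 0.4454 -0.0324  0.1859] F [-0.1  0.5 -0.9] t 18.9333
```

```bash
python3 -m crank '[[[0,-0.18,0],[0,0,-0.05],30],[[0,-0.36,0],[0,0,-0.05],30],[[0,-0.54,0],[0,0,-0.05],30],[[0,-0.7,0],[0,0,-0.05],30],[[0,-0.79,0.05],[0,0,-0.05],30],[[0,-0.79,0.18],[0,0,-0.05],30],[[0,-0.79,0.18],[0,0,-0.05],30],[[0,-0.79,0.18],[0,0,-0.05],30]]' |grep -E "pos|contact|open"
python3 - <<'E'
from h import *
plan([.486,.1203,.016],-10.5);print(arm.sense()["joint_positions"].round(2))
E
```

```text
tool_pos: [0.4862, 0.1105, 0.1485]
contact_force: [0.8, -0.0, -0.1]
opening: 0.0417
shift [-0.007 -0.049  0.662] turn [ 0.002  0.004 -0.01 ] tcp [0.4862 0.1105 0.1485] F [ 0.8 -0.  -0.1] t 19.6
[ 0.16  0.32 -0.56  2.    0.22  0.89 -2.29]
```

```bash
python3 -m crank '[[[-0.005,-0.05,0],[0,0,-0.01],30],[[-0.005,-0.05,0.1],[0,0,-0.01],30],[[-0.005,-0.05,0.25],[0,0,-0.01],30],[[-0.005,-0.05,0.4],[0,0,-0.01],30],[[-0.005,-0.05,0.5],[0,0,-0.01],30],[[-0.005,-0.05,0.57],[0,0,-0.01],30],[[-0.005,-0.05,0.58],[0,0,-0.01],30],[[-0.005,-0.05,0.58],[0,0,-0.01],30]]' |grep -E "pos|contact|open"
python3 - <<'E'
from h import *
plan([.486,.1203,.0145],-10.5)
E
```

```text
tool_pos: [0.4895, 0.1215, 0.0348]
contact_force: [-0.0, 0.8, -0.8]
opening: 0.0416
shift [-0.016  0.009  0.102] turn [-0. -0. -0.] tcp [0.4895 0.1215 0.0348] F [-0.   0.8 -0.8] t 20.2667
```

```bash
python3 -m crank '[[[-0.015,0,0.03],[0,0,0],30],[[-0.015,0,0.06],[0,0,0],30],[[-0.015,0,0.08],[0,0,0],30],[[-0.015,0,0.09],[0,0,0],30],[[-0.015,0,0.1],[0,0,0],30],[[-0.015,0,0.103],[0,0,0],30],[[-0.015,0,0.103],[0,0,0],30]]' |grep -E "pos|contact|open"
```

```text
tool_pos: [0.4862, 0.1221, 0.0139]
contact_force: [0.1, -0.6, -0.8]
opening: 0.0419
```

```bash
python3 -m crank '[[[0,0,0.004],[0,0,0],30],[[0,0,0.008],[0,0,0],30],[[0,0,0.008],[0,0,0],30]]' |grep -E "pos|contact|open"
```

```text
tool_pos: [0.4864, 0.1222, 0.0129]
contact_force: [-1.2, 0.2, 3.5]
opening: 0.042
```

Contact with the tray floor at 3.5 N. Releasing and leaving.

```bash
python3 -m crank '[[[0,0,0],[0,0,0],45],[[0,0,0],[0,0,0],52],[[0,0,0],[0,0,0],60],[[0,0,0],[0,0,0],66],[[0,0,0],[0,0,0],66],[[0,0,-0.05],[0,0,0],66],[[0,0,-0.2],[0,0,0],66],[[0,0,-0.4],[0,0,0],66]]' |grep -E "pos|contact|open"
python3 -m crank '[[[0,0,-0.2],[0,0,0],66],[[0,0,-0.4],[0,0,0],66],[[0,0,-0.6],[0,0,0],66],[[-0.2,0.2,-0.6],[0,0,0],66],[[-0.2,0.4,-0.6],[0,0,0],66],[[-0.2,0.7,-0.6],[0,0,0],66],[[-0.2,0.9,-0.6],[0,0,0],66],[[-0.2,0.9,-0.6],[0,0,0],66]]' |grep -E "pos|contact|open"
python3 - <<'E'
from h import *
p,d=arm.read_camera("top");cv2.imwrite("pics/t3.png",p);C=cloud(d,arm.camera_params("top"))
for b in blobs(orange(p),200):
    X=C[b&(d>0)];print(X.mean(0),np.percentile(X[:,2],[5,50,95]),cv2.minAreaRect(X[:,:2].astype(np.float32)))
hg=np.array([.5961,.0999]);X=C[d>0];a=(X[:,:2]-hg)@[.983,-.182];b=(X[:,:2]-hg)@[.182,.983]
k=(abs(b)<.08)&(X[:,2]>.235)&(X[:,2]<.27)&(abs(a)<.12);print("lid edge",np.median(a[k]))
q,_=arm.read_camera("side");cv2.imwrite("pics/f.png",cv2.hconcat([p[130:330,80:480],q[130:330,90:490]]))
print(arm.sense()["time_s"])
E
```

```text
tool_pos: [0.4839, 0.1215, 0.0915]
contact_force: [2.4, -0.4, 0.4]
opening: 0.0656
tool_pos: [0.4123, -0.0512, 0.2131]
contact_force: [0.8, 0.1, 0.8]
opening: 0.0658
[0.52405153 0.11432876 0.0401071 ] [0.03144036 0.04183185 0.0444751 ] ((0.5267691612243652, 0.11648905277252197), (0.055794842541217804, 0.1087682843208313), 79.2791519165039)
lid edge 0.02576145650488021
22.5333
```

View pics/f.png

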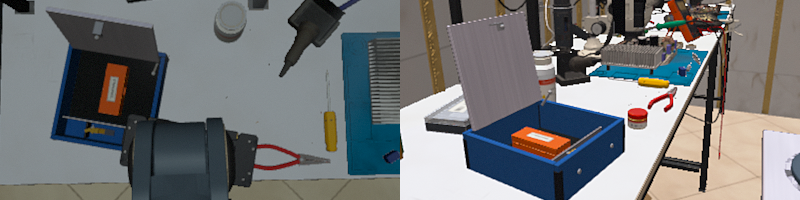

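The case lies flat in the tray, its top at 43 mm, label up. The lid is folded back and staying, and the bystanders are in place.

```bash
python3 -c "
from workcell import arm
print(arm.job_done())"
```

```text
the job is handed in; nothing more can be done
None
```

The job is handed in at about 22.5 s: the latch clicked at about 12 N, the lid rose slowly under the finger and is folded back and staying put, and the orange case lies flat and right way up in the tray with the other things left alone.

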